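Fit the sample carousel and its clamping cap on the autosampler spindle

ROBOT

A 7-joint arm with a two-finger parallel gripper is mounted at the origin on the work surface. World frame = base frame: x ahead of the robot, y to its left, z up, the work surface at z = 0. Lengths are in m, angles in rad, forces in N, time in s.
With the tool pointing down it reaches from about 0.35 to 0.9 m from the base axis. Payload 8.1 kg.
Tool frame: the origin (TCP) lies at the centre of the arm's flange, where the gripper is bolted on; the fingertips stand 178 mm ahead of it and the grasp point (between the pads) lies 159 mm ahead of it; x points along the fingers, z is the direction in which the jaws open and shut, and the axes are right-handed (so a half turn about x gives the same grasp; the last joint's range is limited). The gripper opens to 92 mm and grips with 3 to 60 N. Pads are 19 mm wide; open, the fingers measure 130 mm over their backs; the gripper's body (75 mm by 190 mm) begins 47 mm behind the grasp point.
Start: joints at [1.13, 0.434, 0.025, 1.573, -0.012, 1.134, -0.075], TCP at [0.207, -0.59, 0.405] pointing down, gripper open.
Joint ranges: [-2.62, 2.62], [-0.44, 2.09], [-1.27, 1.32], [0.08, 2.57], [-1.32, 4.46], [0.12, 2], [-2.74, 2.74]. Speed limits (rad/s): [2.22, 2.22, 3.01, 3.01, 3.14, 3.14, 3.14].

INTERFACE

Orientations are given as a rotation vector (axis times angle).
In Python, from cell import arm, get_image, search_frame, pinpoint gives the robot as it stands.
- The arm moves only by the tool arm_command, never from a script. Its argument "motion" is a list of rows, each a list of 7 numbers: the finger opening in mm, from 0 to 91.8, then the shift along the tool's x, y, z in mm, then the turn, a rotation vector about the tool's x, y, z in degrees. In form: [[fingers, x, y, z, ax, ay, az], ...]. A call has 1 to 5 rows; each row shifts and turns the commanded pose from where the row before left it, along the tool's axes as they then stand; what a row does not reach is not made up. A row lasts 1/8 s, in which the tool goes at most 62.5 mm and 10.7 degrees, less where a joint would pass 70% of its speed; a pose out of reach is approached as far as the arm can. A call with a gripper value outside its range is refused whole. The fingers move at their own pace and stop on an object; "newtons" is the grip in N (left out, the last holds). Time passes only in rows, so rows that do not move let the fingers close. It gives the time, the measured TCP pose, the force and the opening at its end, in the units of the state.
- arm.observe(): the state, without advancing time (a new reading comes with each control period).
- get_image(name): name is "side" or "top" or "wrist"; returns a dict with "frame" (400x640x3 uint8, red, green, blue), "range_z" (400x640 float32, m along the optical axis (not along the pixel's ray), 0 where there is no reading), "K" (3x3 intrinsics, pixels), "origin" and "rotation" of the camera in the world; the wrist camera has in their place "tool_from_camera" (4x4, takes a point from camera to tool coordinates, whose origin is the TCP and whose axes are the tool frame's). Camera axes: x right, y down, z forward; pixel columns grow to the right and rows downward; lengths in m; the calibration is good to about 2 mm. A picture is of the moment at which its call begins: read the wrist's pose just before it.
- arm.sign_off(): hands the job in, once; it reports no verdict.
Trained networks look in the newest picture that a camera, given by its name, has taken for a name from the list of things; names that differ only in an ending like _2 or _b are one class to them, and where a whole thing is asked for, a point or a joint stands for the part that bears it (a point fixed in the world has none). Each returns a list of dicts, best first, with "p" (0 to 1); they miss things now and then, are a little off and sometimes report something else, mostly with a low value. They report only what shows in the picture. A call takes as long as a camera call. They do not tell look-alikes from the thing itself.
- search_frame(camera, target): "point" ([x, y, z] in m, in world coordinates, good to about 4 mm: the middle of the surface that is visible of it).
- pinpoint(camera, target): "point" ([x, y, z] in m, in world coordinates, good to about 4 mm: a listed point, or the origin of a listed thing).
The state is a dict: "clock": time; "joints": joint angles; "dq": joint speeds; "joint_efforts": joint torques, N m; "position": TCP position; "ee_rot": TCP orientation; "force": force on the tool from outside, world axes, zero at the start; "ft_torque": the same for the moment, N m; "width": opening from 0.0 (shut) to 1.0 (fully open).
Only numpy, scipy, OpenCV 4.12 (cv2) and the standard library are available. Lean on these libraries where they do the work, as an engineer would, in place of code of your own. Each camera call takes 0.05 s, during which the arm holds its last target. There are 200 camera calls.

TASK

Get the autosampler ready: put the green sample carousel on the turntable's spindle, hub upward and fully down on the platter, then put the red cap over the spindle end so that it rests on the carousel's hub, and let go. Set both down rather than dropping them, and leave the blue carousel, the white cap, the bottle and the crucible where they are.

Things in the scene. Friction and masses are not known exactly. Their poses are not given: they have to be found in the camera images.
- spindle_foot (a point): Foot of the fixed upright steel spindle: on its axis, at the top face of the grey platter (diameter 80 mm, face 46 above the bench) of the autosampler, a low white box 170 x 170 x 40 with a green band. Spindle diameter 16, rising 68 above this point, the last 12 tapering to 6. z is up along the spindle. Nothing of it moves or turns.
- green_carousel_grip (a point): Green carousel, 200 g, lying hub up on the bench: disc of diameter 100 mm, 10 thick, with 8 dark vial seats, and a round hub of diameter 44 (grip here), its top 50 above the underside. A 24 hole runs through both. Point: on the axis, 36 above the underside. z up along the axis; any yaw will do. Seated, this point is 36 above the spindle foot and 18 of spindle stand out of the hub.
- red_cap_center (a point): Red cap, a plain cylinder of diameter 40 mm, 40 high, 70 g, standing on the bench open end down (socket of diameter 24, 22 deep); the closed top has a round metal inlay. Point: its centre, 20 above the underside. z up, to the closed end. On the spindle it bars the way for a carousel. Seated on the hub, its centre is 70 above the spindle foot.
- blue_carousel_grip (a point): Bystander: blue carousel, identical in shape to the green one; point 36 above its underside on its axis. Leave alone.
- white_cap_center (a point): Bystander: white cap, identical in shape to the red one; point at its centre, 20 above its underside. Leave alone.
- bottle_center (a point): Bystander: amber bottle with a black lid, diameter 56, 110 high; point on its axis 55 up. Leave alone.
- crucible_center (a point): Bystander: white ceramic crucible (open cup), rim diameter 64, 60 high; point on its axis 30 up. Leave alone.
There are look-alikes about, which are no part of the job. Leave any yellow look-alike of the part that bears green_carousel_grip alone. What is shaped like the part that bears spindle_foot but orange is not meant.

How it is judged:
On the way, in this order (a step that is already met when the one before it is completed fails the run):
1. the green carousel is down on the platter around the spindle, hub up (horizontal distance between green_carousel_grip and spindle_foot below 0.012 m and z of green_carousel_grip in the frame of spindle_foot between 0.03 and 0.042 m and angle between green_carousel_grip's own z axis and vertical below 0.17 rad), for 0.2 s.
2. the red cap is over the spindle end, resting on the hub of the seated carousel (all of step 1 and horizontal distance between red_cap_center and spindle_foot below 0.015 m and z of red_cap_center in the frame of spindle_foot between 0.064 and 0.076 m and angle between red_cap_center's own z axis and vertical below 0.17 rad), for 0.2 s.
At the end, for the whole second after the job is handed in: Green carousel hub up, level within 10 degrees, on the platter: axis within 12 mm of the spindle, height within 6 mm of seated. Red cap upright within 10 degrees on its hub: within 15 mm of the spindle axis, 6 mm of seated height. Both let go and at rest (all of step 2 and linear speed of each of green_carousel, red_cap below 0.03 m/s and contact force between the fingers and green_carousel below 0.1 N and contact force between the fingers and red_cap below 0.1 N); the robot touches nothing.
It fails at once if the blue carousel, white cap, bottle or crucible is moved by more than 30 mm (distance of any of blue_carousel_grip, white_cap_center, bottle_center, crucible_center from where it was at the start of the episode above 0.03 m).
It fails at once if the green carousel is dropped or thrown (faster than 0.75 m/s while not held, a fall of about 30 mm) (contact force between the fingers and green_carousel below 0.1 N and linear speed of green_carousel above 0.75 m/s).
It fails at once if the red cap is dropped or thrown (faster than 0.75 m/s while not held, a fall of about 30 mm) (contact force between the fingers and red_cap below 0.1 N and linear speed of red_cap above 0.75 m/s).
It also fails if it takes over 56 s, if anything falls off the work surface, if the arm or the gripper's body presses on something with over 40 N, if the wrist force passes 120 N, or if a joint passes its speed limit or range.

## Working session

There is one attempt and no reset: what is moved stays moved. The work goes in short steps, Python scripts to look and compute and a tool call to move; the robot and the scene stay as the last step left them, time stands still between calls to the robot, and variables do not carry over. Pictures are saved under pics/ and viewed, about 8 in all and at most 12, crops included, and the job is handed in when it is done.

Besides the shell and the picture viewer there is one more tool, called after "Emit:" as name(argument=value, ...), one argument or row to a line, values as JSON. arm_command: Moves the arm, as the interface text tells. Its arguments: {"type":"object","properties":{"motion":{"type":"array"},"newtons":{"type":"number"}},"required":["motion"]}

```bash
mkdir -p pics; ls
cat > h.py <<'E'
import numpy as np, cv2
from cell import arm, get_image, search_frame, pinpoint
from scipy.spatial.transform import Rotation as R
def cloud(cam):
    s=arm.observe(); im=get_image(cam); z=im["range_z"]; K=np.array(im["K"])
    v,u=np.mgrid[:z.shape[0],:z.shape[1]]
    P=np.stack([(u-K[0,2])/K[0,0]*z,(v-K[1,2])/K[1,1]*z,z],-1)
    if cam=="wrist":
        T=np.array(im["tool_from_camera"]); P=P@T[:3,:3].T+T[:3,3]
        P=P@R.from_rotvec(s["ee_rot"]).as_matrix().T+np.array(s["position"])
    else: P=P@np.array(im["rotation"]).T+np.array(im["origin"])
    P[z==0]=np.nan
    return im["frame"],P
def save(n,f): cv2.imwrite(f"pics/{n}.png",f[:,:,::-1])
E
python3 - <<'E'
from h import *
s=arm.observe(); print(s)
print(R.from_rotvec(s["ee_rot"]).as_matrix().round(3))
for c in ["top","side"]:
    f,P=cloud(c); save(c+"0",f)
    for t in ["spindle_foot","green_carousel_grip","red_cap_center","blue_carousel_grip","white_cap_center","bottle_center","crucible_center"]:
        print(c,t,[(np.round(d["point"],3).tolist(),round(d["p"],2)) for d in pinpoint(c,t)][:4])
E
```

```text
pics
{'clock': 0.0, 'joints': array([ 1.13038369,  0.43521348,  0.02500601,  1.57411029, -0.01157291,
        1.13399675, -0.07508144]), 'dq': array([-0.0021938 ,  0.00150804, -0.00192001, -0.00100264,  0.00083532,
       -0.00122456, -0.00189857]), 'joint_efforts': array([ 5.94960420e-04, -6.67853665e+01,  9.85289030e-01, -3.14464402e+01,
       -6.06085430e-02,  4.28909634e-02,  1.81979822e-04]), 'position': array([ 0.20701044, -0.58947013,  0.40394595]), 'ee_rot': array([ 0.9577264 ,  1.35168578, -0.9564662 ]), 'force': array([ 0.34839703, -0.20594611, -0.60205653]), 'ft_torque': array([ 0.02884455, -0.01482765, -0.05017353]), 'width': 1.0004853860691778}
[[-0.001  0.944  0.331]
 [ 0.001  0.331 -0.944]
 [-1.    -0.    -0.002]]Traceback (most recent call last):
  File "<stdin>", line 5, in <module>
  File "h.py", line 11, in cloud
    else: P=P@np.array(im["rotation"]).T+np.array(im["origin"])
            ~~~~~~~~~~~~~~~~~~~~~~~~~~~~^~~~~~~~~~~~~~~~~~~~~~~
ValueError: operands could not be broadcast together with shapes (400,640) (3,)
```

```bash
sed -i 's/np.array(im\["rotation"\]).T/R.from_rotvec(im["rotation"]).as_matrix().T/' h.py
python3 - <<'E'
from h import *
for c in ["top","side"]:
    f,P=cloud(c); save(c+"0",f)
    print(c, P[200,320], P[350,320])
    for t in ["spindle_foot","green_carousel_grip","red_cap_center","blue_carousel_grip","white_cap_center","bottle_center","crucible_center"]:
        print(c,t,[(np.round(d["point"],3).tolist(),round(d["p"],2)) for d in pinpoint(c,t)][:4])
E
python3 -c "
import cv2,numpy as np
a=[cv2.imread('pics/%s0.png'%c)for c in('top','side')]
cv2.imwrite('pics/both.png',cv2.resize(np.vstack(a),(480,600)))"
```

```text
top [ 0.48811487  0.0494059  -0.00243124] [0.05931023 0.0441673  0.19211274]
top spindle_foot [([0.631, 0.036, 0.043], 0.98)]
top green_carousel_grip [([0.654, 0.44, 0.034], 0.9), ([0.37, 0.358, 0.036], 0.74), ([0.532, 0.328, 0.036], 0.61)]
top red_cap_center [([0.631, 0.036, 0.044], 0.56), ([0.448, 0.1, 0.022], 0.51)]
top blue_carousel_grip [([0.516, -0.299, 0.035], 0.65)]
top white_cap_center [([0.441, -0.068, 0.018], 0.57)]
top bottle_center [([0.531, 0.326, 0.038], 0.23)]
top crucible_center [([0.668, -0.298, 0.032], 0.61)]
side [ 0.48563845 -0.03825991 -0.00260287] [ 0.28228914  0.39989665 -0.00260902]
side spindle_foot [([0.241, -0.26, 0.049], 0.97), ([0.634, 0.039, 0.047], 0.95)]
side green_carousel_grip [([0.652, 0.439, 0.034], 0.89), ([0.53, 0.325, 0.038], 0.86), ([0.375, 0.358, 0.034], 0.55)]
side red_cap_center [([0.446, 0.099, 0.019], 0.67)]
side blue_carousel_grip [([0.516, -0.294, 0.032], 0.75)]
side white_cap_center [([0.435, -0.072, 0.02], 0.52)]
side bottle_center [([0.668, 0.296, 0.055], 0.97)]
side crucible_center [([0.666, -0.297, 0.029], 0.81)]
```

View pics/top0.png

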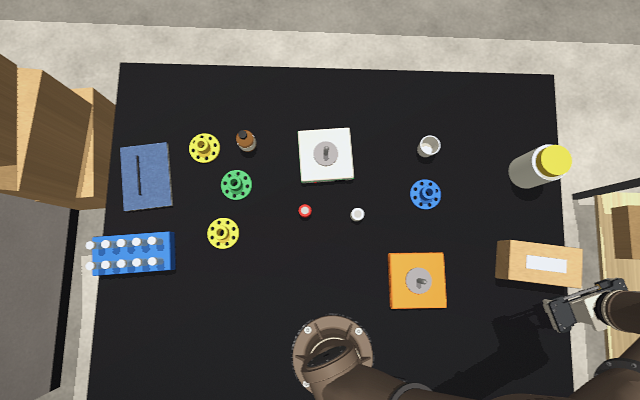

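View pics/side0.png

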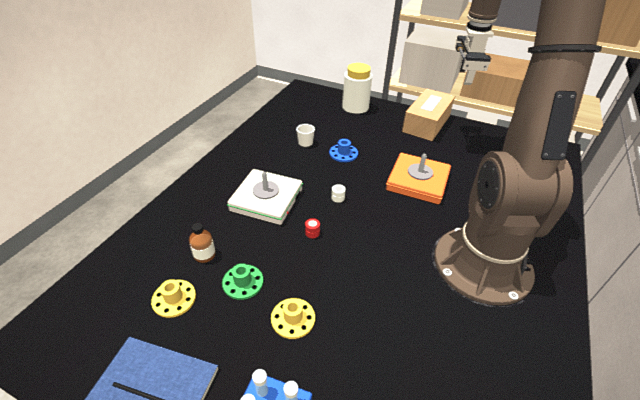

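Top view: green carousel is at px (236,184), red cap (305,210), white autosampler with a bare spindle (326,153), orange look-alike at (418,280), yellow carousels at (204,148) and (222,233). The side view agrees. So the targets are green ≈(0.531,0.327), spindle ≈(0.632,0.037) and red ≈(0.447,0.100).

Emit:
arm_command(
  motion=[
    [91.8,0,38,-47.4,0,0,0],
    [91.8,0,38,-47.4,0,0,0],
    [91.8,0,38,-47.4,0,0,0],
    [91.8,0,38,-47.4,0,0,0],
    [91.8,0,38,-47.4,0,0,0],
  ],
  newtons=25,
)

```text
clock: 1.48
position: [0.3083, -0.3012, 0.405]
ee_rot: [0.957, 1.349, -0.957]
force: [1.4, -0.2, 0.1]
width: 1.003
```

Emit:
arm_command(
  motion=[
    [91.8,0,38,-47.4,0,0,0],
    [91.8,0,38,-47.4,0,0,0],
    [91.8,0,38,-47.4,0,0,0],
    [91.8,0,38,-47.4,0,0,0],
    [91.8,0,38,-47.4,0,0,0],
  ],
)

```text
clock: 2.1
position: [0.4089, -0.0147, 0.4052]
ee_rot: [0.957, 1.349, -0.957]
force: [1.0, -0.5, 0.3]
width: 1.0
```

Emit:
arm_command(
  motion=[
    [91.8,0,38,-47.4,0,0,0],
    [91.8,0,38,-47.4,0,0,0],
    [91.8,0,38,-47.4,0,0,0],
    [91.8,0,38,-47.4,0,0,0],
    [91.8,0,0,0,0,0,0],
  ],
)

```text
clock: 2.72
position: [0.4892, 0.2176, 0.4047]
ee_rot: [0.955, 1.355, -0.95]
force: [-0.3, -0.5, -0.1]
width: 1.0
```

```bash
cat >> h.py <<'E'
def circ(P,m):
    "minimum enclosing circle of the masked points, centre xy + radius, mean z"
    from scipy.optimize import least_squares
    Q=P[m]
    if len(Q)<10: return None
    md=np.median(Q[:,:2],0); Q=Q[np.hypot(*(Q[:,:2]-md).T)<.075]
    (c,r)=cv2.minEnclosingCircle(Q[:,:2].astype(np.float32)*1000)
    return np.round([c[0]/1e3,c[1]/1e3,r/1e3,np.median(Q[:,2]),len(Q)],4)
def masks(f,P):
    h=cv2.cvtColor(f,cv2.COLOR_RGB2HSV); H,S,V=[h[...,i].astype(int) for i in range(3)]
    g=(H>45)&(H<85)&(S>90)&(V>50); r=((H<8)|(H>172))&(S>120)&(V>50)
    return g,r
def tool(d):
    s=arm.observe(); return (R.from_rotvec(s["ee_rot"]).as_matrix().T@np.array(d)*1000).round(1)
E
python3 - <<'E'
from h import *
s=arm.observe();print(s["position"],s["joints"].round(2))
f,P=cloud("wrist");save("w1",f)
g,r=masks(f,P);z=P[...,2];n=np.hypot(P[...,0]-.531,P[...,1]-.327)<.08
print("hub",circ(P,g&n&(z>.04)&(z<.06)),"disc",circ(P,g&n&(z>0)&(z<.02)))
print([(d["point"],d["p"]) for d in pinpoint("wrist","green_carousel_grip")])
f,P=cloud("top");g,r=masks(f,P);z=P[...,2]
print("top hub",circ(P,g&(z>.04)&(z<.06)&(P[...,1]>.2)),"disc",circ(P,g&(z>0)&(z<.02)&(P[...,1]>.2)))
print("top red",circ(P,r&(z>.02)&(P[...,0]>.3)&(np.abs(P[...,1]-.1)<.1)))
E
```

```text
[0.48922869 0.21757124 0.40465875] [-0.09  0.35 -0.56  1.76  0.2   1.09 -1.94]
hub [5.305e-01 3.244e-01 2.200e-02 5.010e-02 1.125e+03] disc [5.306e-01 3.259e-01 5.150e-02 1.040e-02 4.042e+03]
[([0.534, 0.3311, 0.0342], 0.89)]
top hub None disc None
top red None
```

View pics/w1.png

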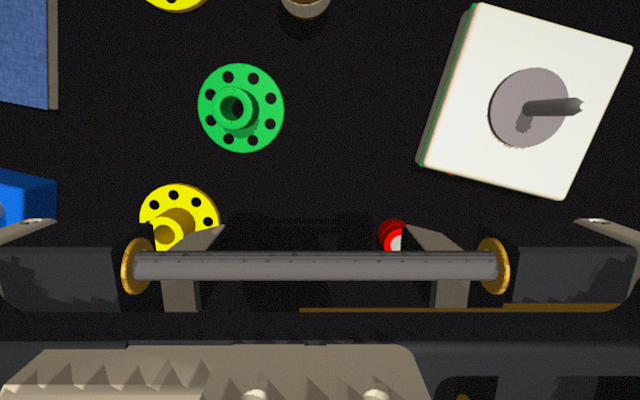

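Emit:
arm_command(
  motion=[
    [91.8,0,37.2,-43.8,0,0,0],
    [91.8,0,37.3,-43.9,0,0,0],
    [91.8,50,0,0,0,0,0],
    [91.8,50,0,0,0,0,0],
    [91.8,0,0,0,0,0,0],
  ],
)

```text
clock: 3.5
position: [0.5299, 0.3172, 0.3015]
ee_rot: [0.952, 1.351, -0.965]
force: [-0.4, -0.7, 0.6]
width: 0.999
```

Run:
```python
from h import *
s=arm.observe();p=s["position"];print(p,s["joints"].round(2));print(R.from_rotvec(s["ee_rot"]).as_matrix().round(3))
f,P=cloud("wrist")
g,r=masks(f,P);z=P[...,2];n=np.hypot(P[...,0]-.531,P[...,1]-.327)<.08
h=circ(P,g&n&(z>.04)&(z<.06));print("hub",h,"disc",circ(P,g&n&(z>0)&(z<.02)))
if h is not None: print("tool shift",tool([h[0]-p[0],h[1]-p[1],.195-p[2]]))
```

```text
[0.52987746 0.31722573 0.30154753] [-0.28  0.58 -0.51  1.67  0.33  0.98 -2.15]
[[-0.006  0.944  0.33 ]
 [-0.005  0.33  -0.944]
 [-1.    -0.007  0.003]]
hub [5.310e-01 3.249e-01 2.190e-02 5.010e-02 1.895e+03] disc [5.293e-01 3.243e-01 5.210e-02 1.030e-02 6.273e+03]
tool shift [106.5   3.9  -7. ]
```

Emit:
arm_command(
  motion=[
    [91.8,0,4,-7.5,0,0,0],
    [91.8,45,0,0,0,0,0],
    [91.8,45,0,0,0,0,0],
    [91.8,14,0,0,0,0,0],
    [91.8,0,0,0,0,0,0],
  ],
)

```text
clock: 4.18
position: [0.5322, 0.3291, 0.2018]
ee_rot: [0.958, 1.35, -0.956]
force: [-0.3, 0.4, 1.6]
width: 0.997
```

Emit:
arm_command(
  motion=[
    [40,0,0,0,0,0,0],
    [30,0,0,0,0,0,0],
    [30,0,0,0,0,0,0],
    [30,0,0,0,0,0,0],
    [30,0,0,0,0,0,0],
  ],
)

```text
clock: 4.8
position: [0.5318, 0.3284, 0.2008]
ee_rot: [0.957, 1.35, -0.957]
force: [0.3, -1.7, 0.7]
width: 0.506
```

Emit:
arm_command(
  motion=[
    [30,0,0,0,0,0,0],
    [30,0,0,0,0,0,0],
    [30,-15,0,0,0,0,0],
    [30,-30,0,0,0,0,0],
    [30,0,0,0,0,0,0],
  ],
  newtons=30,
)

```text
clock: 5.42
position: [0.5323, 0.3296, 0.2486]
ee_rot: [0.96, 1.349, -0.953]
force: [-0.0, 0.3, -2.1]
width: 0.47
```

Run:
```python
from h import *
s=arm.observe();p=s["position"];print(p,s["width"],s["force"])
f,P=cloud("wrist");save("w2",f)
g,r=masks(f,P);z=P[...,2];n=np.hypot(P[...,0]-.531,P[...,1]-.327)<.08
m=g&n
print(np.nanpercentile(z[m],[5,25,50,75,95]).round(4))
Q=P[m&(z<np.nanpercentile(z[m],60)+.004)&(z>np.nanpercentile(z[m],60)-.008)];A=np.c_[Q[:,:2],np.ones(len(Q))];print("disc plane",np.linalg.lstsq(A,Q[:,2],rcond=None)[0],len(Q))
im=np.zeros(1)
f,P=cloud("side");g,r=masks(f,P);Z=P[...,2];n=(np.hypot(P[...,0]-.531,P[...,1]-.327)<.08)&g
print("side z",np.nanpercentile(Z[n],[1,10,50,90,99]).round(4))
f2,P=cloud("top");z=P[...,2];m=(np.hypot(P[...,0]-.632,P[...,1]-.037)<.03)
for a,b in((.03,.06),(.07,.12)): q=P[m&(z>a)&(z<b)];print("top spindle",a,len(q),q.mean(0),q[:,2].max() if len(q) else 0)
```

```text
[0.53226345 0.32956991 0.24856418] 0.4699641353122074 [-0.04156371  0.27288389 -2.0595781 ]
[0.057  0.058  0.0588 0.0945 0.0985]
disc plane [-0.00073489  0.00340096  0.0574481 ] 8037
side z [-0.0008  0.0503  0.055   0.0664  0.1428]
top spindle 0.03 232 [0.62997673 0.03708114 0.04590017] 0.05798067121967243
top spindle 0.07 31 [0.630906   0.03862289 0.09629145] 0.11237970243120432
```

View pics/w2.png

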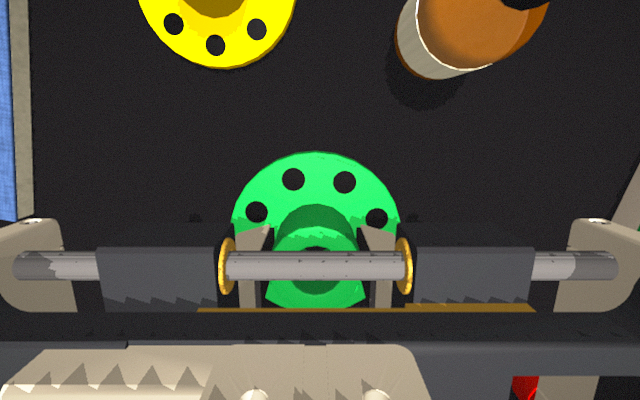

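Emit:
arm_command(
  motion=[
    [30,-45,0,0,0,0,0],
    [30,-47,0,0,0,0,0],
    [30,0,-18,44,0,0,0],
    [30,0,-18,44,0,0,0],
    [30,0,-18,44,0,0,0],
  ],
)

```text
clock: 6.2
position: [0.524, 0.1844, 0.3368]
ee_rot: [0.956, 1.351, -0.958]
force: [0.5, -0.0, -1.4]
width: 0.473
```

Emit:
arm_command(
  motion=[
    [30,0,-18,44,0,0,0],
    [30,0,-18,44,0,0,0],
    [30,0,-18,44,0,0,0],
    [30,0,-6,44,0,0,0],
    [30,0,0,0,0,0,0],
  ],
)

```text
clock: 6.82
position: [0.5263, -0.0043, 0.3365]
ee_rot: [0.96, 1.348, -0.964]
force: [-0.9, 1.1, -1.9]
width: 0.474
```

```bash
cat >> h.py <<'E'
def edgefit(Q,r0,c0):
    "fixed-radius circle through the outermost points per bearing"
    from scipy.optimize import least_squares
    c=np.array(c0,float)
    for _ in range(4):
        d=Q[:,:2]-c; a=(np.degrees(np.arctan2(d[:,1],d[:,0]))//4).astype(int); rr=np.hypot(*d.T)
        E=np.array([Q[a==k][np.argmax(rr[a==k])][:2] for k in set(a) if (a==k).sum()>3])
        E=E[np.abs(np.hypot(*(E-c).T)-r0)<.006] if _ else E
        c=least_squares(lambda x:np.hypot(*(E-x).T)-r0,c,loss="soft_l1",f_scale=.001).x
    return c,len(E)
def spindle(cam,c0=(.631,.0375)):
    f,P=cloud(cam);z=P[...,2];S=f.max(2).astype(int)-f.min(2)
    n=np.hypot(P[...,0]-c0[0],P[...,1]-c0[1])
    q=P[(n<.05)&(abs(z-.046)<.0025)&(n>.01)]
    t=P[(n<.02)&(z>.055)&(z<.13)]
    print(cam,"platter",edgefit(q,.04,c0) if len(q)>20 else 0,len(q))
    for a in (.06,.08,.1): 
        k=t[(t[:,2]>a)&(t[:,2]<a+.015)]
        if len(k): print("  spindle z>",a,len(k),k.mean(0).round(4),k.min(0).round(4),k.max(0).round(4))
    return f,P
def held():
    s=arm.observe();p=np.array(s["position"])
    f,P=cloud("wrist");g,_=masks(f,P);z=P[...,2];Q=P[g&(abs(z-(p[2]-.191))<.004)]
    c,n=edgefit(Q,.05,p[:2]);print("TCP",p,"disc centre",c,n,len(Q),"off in tool",tool([c[0]-p[0],c[1]-p[1],0]))
    return f,P
E
python3 - <<'E'
from h import *
f,P=held();spindle("top")
f,P=spindle("wrist");save("w3",f)
E
```

```text
TCP [ 0.52626037 -0.00428715  0.33653896] disc centre [ 0.5241189  -0.00561094] 58 7904 off in tool [ 0.  -2.5  0.5]
top platter (array([0.6324796 , 0.03744671]), 17) 131
  spindle z> 0.06 3 [0.6284 0.0395 0.0672] [0.6266 0.0351 0.0621] [0.6319 0.0448 0.0737]
  spindle z> 0.08 5 [0.63   0.043  0.0872] [0.6273 0.039  0.0801] [0.6338 0.0458 0.0946]
wrist platter (array([0.63425658, 0.03572282]), 90) 7540
  spindle z> 0.06 69 [0.6284 0.0335 0.0676] [0.6263 0.0279 0.06  ] [0.6345 0.042  0.0748]
  spindle z> 0.08 90 [0.6282 0.0339 0.088 ] [0.6263 0.0278 0.0804] [0.6352 0.0421 0.095 ]
  spindle z> 0.1 460 [0.6326 0.0351 0.1074] [0.6264 0.0278 0.1001] [0.6418 0.0434 0.1147]
```

View pics/w3.png

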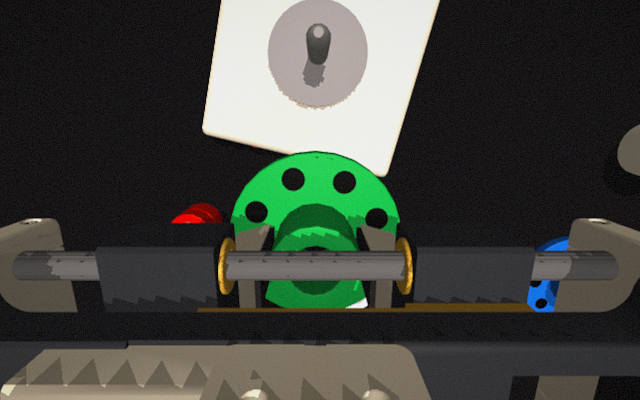

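Emit:
arm_command(
  motion=[
    [30,0,40,-0.8,0,0,0],
    [30,0,40,-0.8,0,0,0],
    [30,0,37.5,-0.9,0,0,0],
    [30,0,0,0,0,0,0],
    [30,0,0,0,0,0,0],
  ],
)

```text
clock: 7.6
position: [0.6355, 0.0426, 0.3371]
ee_rot: [0.955, 1.352, -0.956]
force: [-0.7, -0.0, -1.6]
width: 0.474
```

```bash
python3 - <<'E'
from h import *
f,P=held();s=arm.observe();p=s["position"];print(R.from_rotvec(s["ee_rot"]).as_matrix().round(3))
g,_=masks(f,P);z=P[...,2]
# spindle tip seen through the hub?
q=P[(np.hypot(P[...,0]-.6343,P[...,1]-.0357)<.012)];print(len(q),np.nanpercentile(q[:,2],[5,50,95]) if len(q) else 0)
f,_=cloud("side");save("s4",f[130:260,200:360])
E
python3 -c "
import cv2;a=cv2.imread('pics/s4.png');cv2.imwrite('pics/s4b.png',cv2.resize(a,None,fx=4,fy=4))"
```

```text
TCP [0.63545373 0.0425699  0.33709023] disc centre [0.63329839 0.04138699] 58 7874 off in tool [ 0.  -2.4  0.4]
[[-0.001  0.943  0.333]
 [-0.     0.333 -0.943]
 [-1.    -0.001 -0.   ]]
487 [0.17577018 0.18584851 0.18741404]
```

View pics/s4b.png

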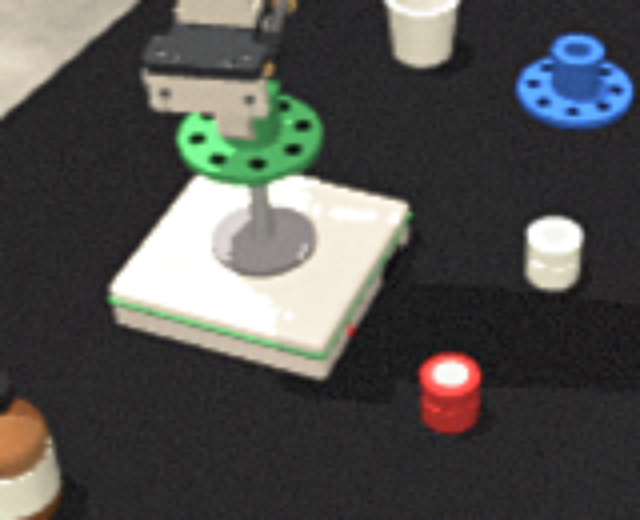

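Emit:
arm_command(
  motion=[
    [30,0,-1,5.7,0,0,0],
    [30,0,0,0,0,0,0],
    [30,10,0,0,0,0,0],
    [30,0,0,0,0,0,0],
  ],
)

```text
clock: 8.2
position: [0.6367, 0.0356, 0.3265]
ee_rot: [0.956, 1.352, -0.958]
force: [0.3, -0.2, -1.9]
width: 0.476
```

Run:
```python
from h import *
held();held()
```

```text
TCP [0.63671075 0.03557228 0.32649669] disc centre [0.63446656 0.03429092] 57 7884 off in tool [ 0.  -2.5  0.5]
TCP [0.63690814 0.03572638 0.32699077] disc centre [0.63483873 0.03442542] 57 7883 off in tool [ 0.  -2.4  0.5]
```

Emit:
arm_command(
  motion=[
    [30,0,0,-1.2,0,0,0],
    [30,10,0,0,0,0,0],
    [30,10,0,0,0,0,0],
    [30,10,0,0,0,0,0],
    [30,0,0,0,0,0,0],
  ],
)

```text
clock: 8.93
position: [0.6364, 0.0367, 0.2964]
ee_rot: [0.956, 1.352, -0.958]
force: [0.3, -1.1, -1.7]
width: 0.472
```

Emit:
arm_command(
  motion=[
    [30,15,0,0,0,0,0],
    [30,15,0,0,0,0,0],
    [30,12,0,0,0,0,0],
    [30,4,0,0,0,0,0],
    [30,0,0,0,0,0,0],
  ],
)

```text
clock: 9.55
position: [0.6368, 0.0369, 0.2514]
ee_rot: [0.957, 1.351, -0.957]
force: [0.3, 0.0, -1.5]
width: 0.472
```

Emit:
arm_command(
  motion=[
    [30,2,0,0,0,0,0],
    [30,1,0,0,0,0,0],
    [30,1,0,0,0,0,0],
    [30,1,0,0,0,0,0],
    [30,0,0,0,0,0,0],
  ],
)

```text
clock: 10.18
position: [0.6368, 0.0369, 0.2468]
ee_rot: [0.957, 1.35, -0.957]
force: [-0.0, 0.1, -1.1]
width: 0.472
```

Emit:
arm_command(
  motion=[
    [30,1,0,0,0,0,0],
    [30,1,0,0,0,0,0],
    [30,0,0,0,0,0,0],
  ],
)

```text
clock: 10.55
position: [0.6368, 0.037, 0.2467]
ee_rot: [0.957, 1.349, -0.957]
force: [-7.7, -2.1, 17.6]
width: 0.475
```

Contact (about 18 N): it is seated. Releasing and rising.

Emit:
arm_command(
  motion=[
    [46,-1,0,0,0,0,0],
    [55,0,0,0,0,0,0],
    [80,0,0,0,0,0,0],
    [91.8,0,0,0,0,0,0],
    [91.8,0,0,0,0,0,0],
  ],
)

```text
clock: 11.18
position: [0.6368, 0.0368, 0.2456]
ee_rot: [0.957, 1.35, -0.957]
force: [0.0, 0.0, -0.5]
width: 0.877
```

Emit:
arm_command(
  motion=[
    [91.8,-40,0,0,0,0,0],
    [91.8,-50,0,0,0,0,0],
    [91.8,-50,-30,0,0,0,0],
    [91.8,0,-50,0,0,0,0],
    [91.8,0,-50,0,0,0,0],
  ],
)

```text
clock: 11.8
position: [0.5129, -0.0065, 0.3862]
ee_rot: [0.957, 1.349, -0.956]
force: [1.0, -0.4, 0.6]
width: 1.001
```

Emit:
arm_command(
  motion=[
    [91.8,0,-60,0,0,0,0],
    [91.8,0,-60,0,0,0,0],
    [91.8,0,0,0,0,0,0],
  ],
)

```text
clock: 12.18
position: [0.397, -0.0473, 0.3854]
ee_rot: [0.956, 1.35, -0.962]
force: [0.9, -0.3, 0.1]
width: 1.003
```

Run:
```python
from h import *
s=arm.observe();p=s["position"];print(p,s["joints"].round(2),s["width"])
f,P=cloud("wrist");save("w5",f)
g,r=masks(f,P);z=P[...,2];n=np.hypot(P[...,0]-.634,P[...,1]-.036)<.08
Q=P[g&n&(abs(z-.056)<.005)];print("disc",edgefit(Q,.05,(.634,.036)),np.median(Q[:,2]),"hub",circ(P,g&n&(z>.09)&(z<.1)))
for k in(np.hypot(P[...,0]-.447,P[...,1]-.1)<.05,):
  print("red",circ(P,k&(z>.03)&(z<.05)), circ(P,k&r&(z>.01)))
f,P=cloud("top");z=P[...,2];k=np.hypot(P[...,0]-.447,P[...,1]-.1)<.05
print("red top",circ(P,k&(z>.03)&(z<.05)))
f,P=cloud("side");z=P[...,2];k=np.hypot(P[...,0]-.447,P[...,1]-.1)<.05
print("red side",circ(P,k&(z>.036)&(z<.045)))
```

```text
[ 0.39700303 -0.04731839  0.385378  ] [ 0.5   0.13 -0.56  2.07  0.09  0.96 -1.35] 1.002815832494887Traceback (most recent call last):
  File "<stdin>", line 5, in <module>
  File "h.py", line 37, in edgefit
    c=least_squares(lambda x:np.hypot(*(E-x).T)-r0,c,loss="soft_l1",f_scale=.001).x
      ~~~~~~~~~~~~~^^^^^^^^^^^^^^^^^^^^^^^^^^^^^^^^^^^^^^^^^^^^^^^^^^^^^^^^^^^^^^
    return func(*args, **kwargs)
    vector_fun = VectorFunction(
        fun_wrapped,
    ...<6 lines>...
        workers=workers
    )
    self._update_fun()
    ~~~~~~~~~~~~~~~~^^
    self.f = self.fun_wrapped(xp_copy(self.x))
             ~~~~~~~~~~~~~~~~^^^^^^^^^^^^^^^^^
    return np.atleast_1d(self.fun(x))
                         ~~~~~~~~^^^
    return self.f(x, *self.args, **self.kwargs)
           ~~~~~~^^^^^^^^^^^^^^^^^^^^^^^^^^^^^^
  File "h.py", line 37, in <lambda>
    c=least_squares(lambda x:np.hypot(*(E-x).T)-r0,c,loss="soft_l1",f_scale=.001).x
                                        ~^~
ValueError: operands could not be broadcast together with shapes (0,) (2,)
```

View pics/w5.png

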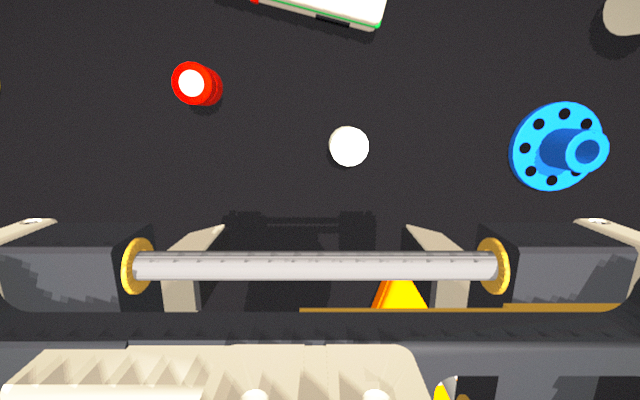

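Run:
```python
from h import *
for c in("wrist","top","side"):
  f,P=cloud(c);g,r=masks(f,P);z=P[...,2];k=np.hypot(P[...,0]-.447,P[...,1]-.1)<.05
  print(c,"red",circ(P,k&(z>.034)&(z<.046)))
  n=np.hypot(P[...,0]-.634,P[...,1]-.036)<.08
  if c!="wrist": print(" green disc",circ(P,g&n&(z>.04)&(z<.066)),"hub",circ(P,g&n&(z>.088)&(z<.104)))
  print([(d["point"],d["p"]) for d in pinpoint(c,"white_cap_center" if c=="wrist" else "green_carousel_grip")])
p=arm.observe()["position"];print(p)
```

```text
wrist red [4.483e-01 9.750e-02 2.020e-02 4.050e-02 1.389e+03]
[([0.4382, -0.0678, 0.0191], 0.98)]
top red [4.485e-01 1.000e-01 1.980e-02 3.940e-02 1.220e+02]
 green disc [6.343e-01 3.670e-02 4.940e-02 5.570e-02 4.820e+02] hub [6.344e-01 3.780e-02 2.220e-02 9.520e-02 1.140e+02]
[([0.6332, 0.0409, 0.0842], 0.98), ([0.3676, 0.3605, 0.0334], 0.77), ([0.652, 0.4423, 0.0322], 0.71), ([0.6316, 0.0384, 0.0439], 0.29)]
side red [4.473e-01 9.800e-02 2.100e-02 3.850e-02 1.220e+02]
 green disc [6.321e-01 3.860e-02 4.950e-02 5.490e-02 4.040e+02] hub [6.311e-01 3.750e-02 2.250e-02 9.390e-02 8.600e+01]
[([0.371, 0.3586, 0.0325], 0.92), ([0.6342, 0.0349, 0.0796], 0.82), ([0.6498, 0.4432, 0.0321], 0.64)]
[ 0.4017808  -0.04554707  0.38568419]
```

Emit:
arm_command(
  motion=[
    [91.8,0,30,-40,0,0,0],
    [91.8,0,30,-40,0,0,0],
    [91.8,0,31,-39.6,0,0,0],
    [91.8,50,0,0,0,0,0],
    [91.8,30,0,0,0,0,0],
  ],
)

```text
clock: 13.15
position: [0.4472, 0.0981, 0.3038]
ee_rot: [0.955, 1.353, -0.956]
force: [-0.0, 0.9, 0.4]
width: 1.0
```

Run:
```python
from h import *
get_image("side")
for i in 0,1:
  p=arm.observe()["position"]
  f,P=cloud("wrist");g,r=masks(f,P);z=P[...,2];k=np.hypot(P[...,0]-.447,P[...,1]-.1)<.05
  h=circ(P,k&(z>.034)&(z<.046));print(p,"red",h)
  if h is not None: print(tool([h[0]-p[0],h[1]-p[1],.185-p[2]]))
print(tool([.4483-p[0],.0978-p[1],.185-p[2]]))
```

```text
[0.44614683 0.09722266 0.30089052] red [4.488e-01 9.780e-02 1.990e-02 4.050e-02 1.900e+03]
[115.9   3.4   0.5]
[0.44637764 0.09717374 0.30290127] red [4.487e-01 9.770e-02 2.000e-02 4.050e-02 1.874e+03]
[117.9   2.7   0.4]
[117.9   2.4   0.2]
```

Emit:
arm_command(
  motion=[
    [91.8,20,2.5,0,0,0,0],
    [91.8,45,0,0,0,0,0],
    [91.8,35,0,0,0,0,0],
    [91.8,14,0,0,0,0,0],
    [91.8,0,0,0,0,0,0],
  ],
)

```text
clock: 13.92
position: [0.45, 0.0981, 0.1922]
ee_rot: [0.957, 1.35, -0.957]
force: [-0.1, -0.7, 0.4]
width: 0.999
```

Emit:
arm_command(
  motion=[
    [91.8,5,-1,0,0,0,0],
    [50,0,0,0,0,0,0],
    [30,0,0,0,0,0,0],
    [30,0,0,0,0,0,0],
    [30,0,0,0,0,0,0],
  ],
  newtons=25,
)

```text
clock: 14.55
position: [0.4486, 0.0975, 0.1869]
ee_rot: [0.957, 1.35, -0.957]
force: [0.6, -0.3, -0.8]
width: 0.615
```

Emit:
arm_command(
  motion=[
    [30,0,0,0,0,0,0],
    [30,0,0,0,0,0,0],
    [30,0,0,0,0,0,0],
  ],
)

```text
clock: 14.92
position: [0.4485, 0.0975, 0.1867]
ee_rot: [0.957, 1.35, -0.957]
force: [0.0, 0.0, 1.6]
width: 0.435
```

Emit:
arm_command(
  motion=[
    [30,-40,0,0,0,0,0],
    [30,-60,0,0,0,0,0],
    [30,-60,0,0,0,0,0],
    [30,0,20,40,0,0,0],
    [30,0,0,40,0,0,0],
  ],
)

```text
clock: 15.55
position: [0.4952, 0.0282, 0.3478]
ee_rot: [0.957, 1.348, -0.954]
force: [-0.1, -0.1, -1.7]
width: 0.431
```

Emit:
arm_command(
  motion=[
    [30,0,20,40,0,0,0],
    [30,0,0,0,0,0,0],
    [30,0,0,0,0,0,0],
  ],
)

```text
clock: 15.92
position: [0.5256, -0.002, 0.3464]
ee_rot: [0.957, 1.352, -0.957]
force: [0.5, -0.3, -0.7]
width: 0.432
```

Run:
```python
from h import *
s=arm.observe();p=s["position"];print(p,s["width"],s["force"].round(1))
f,P=cloud("wrist");save("w6",f);g,r=masks(f,P);z=P[...,2]
n=np.hypot(P[...,0]-.634,P[...,1]-.036)<.08
print("spindle tip/hub"); q=P[n&(z>.099)&(z<.12)]; print(circ(P,n&(z>.1005)&(z<.12)))
print("hub",circ(P,g&n&(z>.09)&(z<.1)),"disc",circ(P,g&n&(z>.05)&(z<.06)))
k=np.hypot(P[...,0]-p[0],P[...,1]-p[1])<.03
print("cap",circ(P,k&r&(abs(z-(p[2]-.1467))<.004)), circ(P,k&(abs(z-(p[2]-.1467))<.004)))
```

```text
[ 0.52560245 -0.00199083  0.34636665] 0.43182938266876486 [ 0.5 -0.3 -0.7]
spindle tip/hub
[6.341e-01 3.550e-02 7.800e-03 1.073e-01 4.210e+02]
hub [6.347e-01 3.600e-02 2.190e-02 9.620e-02 2.584e+03] disc [6.351e-01 3.580e-02 4.950e-02 5.640e-02 6.899e+03]
cap [ 5.262e-01 -1.900e-03  2.010e-02  1.998e-01  2.507e+03] [5.340e-01 1.000e-03 2.790e-02 1.999e-01 3.411e+03]
```

View pics/w6.png

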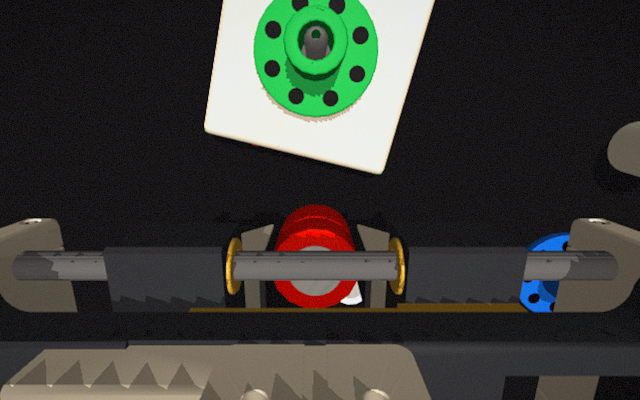

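Emit:
arm_command(
  motion=[
    [30,0,40,0,0,0,0],
    [30,0,40,0,0,0,0],
    [30,0,34,1,0,0,0],
    [30,0,0,0,0,0,0],
    [30,0,0,0,0,0,0],
  ],
)

```text
clock: 16.6
position: [0.633, 0.0352, 0.3465]
ee_rot: [0.955, 1.352, -0.956]
force: [-0.0, -0.5, -1.3]
width: 0.433
```

```bash
cat >> h.py <<'E'
def cap():
    s=arm.observe();p=s["position"]
    f,P=cloud("wrist");g,r=masks(f,P);z=P[...,2];k=np.hypot(P[...,0]-p[0],P[...,1]-p[1])<.03
    c=circ(P,k&r&(abs(z-(p[2]-.1467))<.004));print(p,c,"to go, tool mm",tool([.6342-c[0],.0357-c[1],.096+.04-c[3]]))
E
python3 -c "
from h import *
cap();cap()"
```

```text
[0.63298138 0.0352005  0.34648089] [6.336e-01 3.500e-02 2.000e-02 1.998e-01 2.504e+03] to go, tool mm [63.8  0.9 -0.5]
[0.63289949 0.03477239 0.34666548] [6.334e-01 3.470e-02 2.000e-02 2.000e-01 2.505e+03] to go, tool mm [64.   1.1 -0.7]
```

Emit:
arm_command(
  motion=[
    [30,15,1,-0.6,0,0,0],
    [30,15,0,0,0,0,0],
    [30,15,0,0,0,0,0],
    [30,8,0,0,0,0,0],
    [30,0,0,0,0,0,0],
  ],
)

```text
clock: 17.32
position: [0.6345, 0.0352, 0.2928]
ee_rot: [0.956, 1.351, -0.958]
force: [0.6, -0.6, -1.8]
width: 0.431
```

Emit:
arm_command(
  motion=[
    [30,4,0,0,0,0,0],
    [30,2,0,0,0,0,0],
    [30,1,0,0,0,0,0],
    [30,0,0,0,0,0,0],
    [30,0,0,0,0,0,0],
  ],
)

```text
clock: 17.95
position: [0.6347, 0.0353, 0.2869]
ee_rot: [0.957, 1.35, -0.957]
force: [-0.3, 1.1, -0.9]
width: 0.43
```

Emit:
arm_command(
  motion=[
    [30,1,0,0,0,0,0],
    [30,1,0,0,0,0,0],
    [30,1,0,0,0,0,0],
    [30,0,0,0,0,0,0],
    [30,0,0,0,0,0,0],
  ],
)

```text
clock: 18.58
position: [0.6347, 0.0353, 0.2837]
ee_rot: [0.957, 1.35, -0.957]
force: [-0.7, -0.7, -0.9]
width: 0.432
```

Emit:
arm_command(
  motion=[
    [30,1,0,0,0,0,0],
    [30,0.7,0,0,0,0,0],
    [30,0,0,0,0,0,0],
  ],
)

```text
clock: 18.95
position: [0.6347, 0.0354, 0.2828]
ee_rot: [0.957, 1.35, -0.957]
force: [-2.1, -0.6, 5.8]
width: 0.433
```

Contact (about 6 N) at the expected height. Releasing and backing off.

Emit:
arm_command(
  motion=[
    [42,0,0,0,0,0,0],
    [50,0,0,0,0,0,0],
    [80,0,0,0,0,0,0],
    [91.8,0,0,0,0,0,0],
    [91.8,0,0,0,0,0,0],
  ],
)

```text
clock: 19.58
position: [0.6347, 0.0353, 0.282]
ee_rot: [0.957, 1.35, -0.957]
force: [-0.8, 0.6, -0.6]
width: 0.82
```

Emit:
arm_command(
  motion=[
    [91.8,-40,0,0,0,0,0],
    [91.8,-50,0,0,0,0,0],
    [91.8,-20,-40,0,0,0,0],
    [91.8,0,-50,0,0,0,0],
    [91.8,0,-30,0,0,0,0],
  ],
)

```text
clock: 20.2
position: [0.5196, -0.0051, 0.3923]
ee_rot: [0.956, 1.35, -0.958]
force: [0.1, 0.7, 0.1]
width: 0.998
```

Emit:
arm_command(
  motion=[
    [91.8,0,0,0,0,0,0],
    [91.8,0,0,0,0,0,0],
    [91.8,0,0,0,0,0,0],
  ],
)

```text
clock: 20.58
position: [0.5223, -0.0041, 0.392]
ee_rot: [0.957, 1.351, -0.956]
force: [-0.1, 0.4, 0.9]
width: 1.002
```

Run:
```python
from h import *
f,P=cloud("wrist");save("w7",f);g,r=masks(f,P);z=P[...,2];n=np.hypot(P[...,0]-.634,P[...,1]-.036)<.07
print("cap top",circ(P,n&(z>.128)&(z<.145)),"disc",circ(P,g&n&(z>.05)&(z<.062)))
q=P[n&(z>.128)&(z<.145)];print("tilt",np.linalg.lstsq(np.c_[q[:,:2],np.ones(len(q))],q[:,2],rcond=None)[0][:2])
for t in["blue_carousel_grip","white_cap_center","bottle_center","crucible_center"]: 
  get_image("side");print(t,[(np.round(d["point"],3).tolist(),round(d["p"],2)) for d in pinpoint("side",t)][:1])
f,_=cloud("side");save("s7",cv2.resize(f,None,fx=1.2,fy=1.2))
```

```text
cap top [6.349e-01 3.510e-02 2.000e-02 1.364e-01 2.854e+03] disc [6.350e-01 3.570e-02 4.950e-02 5.640e-02 5.101e+03]
tilt [0.02038298 0.0081093 ]
blue_carousel_grip [([0.516, -0.293, 0.035], 0.92)]
white_cap_center [([0.44, -0.07, 0.018], 0.65)]
bottle_center [([0.667, 0.298, 0.055], 0.65)]
crucible_center []
```

View pics/s7.png

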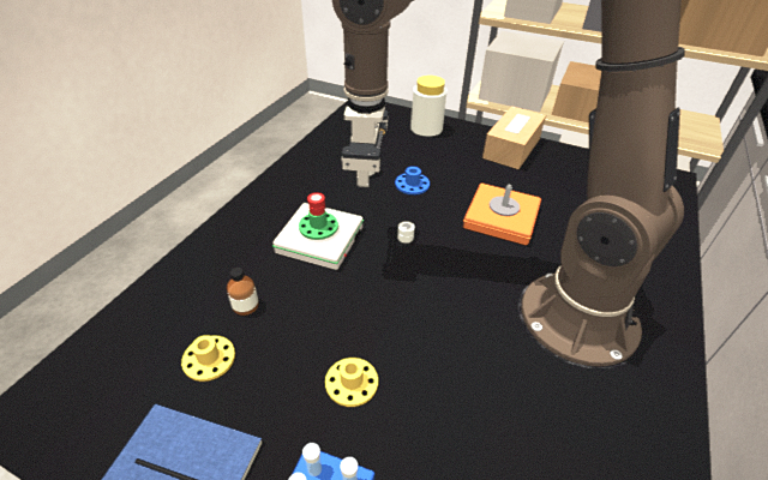

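The red cap sits upright on the green hub at px (317,204) on the white autosampler. The bystanders in view are in place and the gripper is clear. Only the crucible is missing, hidden behind the gripper. Handing in.

```bash
python3 -c "
from h import *
print(arm.sign_off())"
```

```text
the job is handed in; nothing more can be done
None
```

I put the green carousel on the spindle, hub up and down on the platter, then set the red cap over the spindle end on its hub. I let go of both and handed the job in at about 21 s on the robot's clock; no verdict was reported.

Last checks, against a spindle measured at (0.634, 0.036):

| Part | Measured position | Measured height | Expected height |
|---|---|---|---|
| Green carousel | (0.635, 0.036) | disc top 56.4 mm | 56 mm |
| Red cap | (0.635, 0.035) | top 136.4 mm | 136 mm |

- **Tilt:** the red cap leans about 1.3°.
- **Robot:** the gripper was open and well clear of both parts.
- **Bystanders:** the blue carousel, white cap and bottle measured within about 5 mm of where they started.
- **Check that failed:** the crucible was not found in the last picture because the gripper hid it from the side camera. The arm never went near it.

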